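Sound a stake socket and mark the depth-rod's height

ROBOT

A 7-joint arm with a two-finger parallel gripper is mounted at the origin on the work surface. World frame = base frame: x ahead of the robot, y to its left, z up, the work surface at z = 0. Lengths are in m, angles in rad, forces in N, time in s.
With the tool pointing down it reaches from about 0.425 to 0.95 m from the base axis. Payload 4.7 kg.
Tool frame: the origin (TCP) lies midway between the tips of the shut fingers; the grasp point (between the pads) lies arm.tcp_to_grasp behind it (arm.tcp_to_grasp is the distance from the TCP to the grasp point, in m); z points along the fingers, y is the line along which they close (so a half turn about z gives the same grasp; the last joint's range is limited). The gripper opens to 87 mm and grips with 3 to 60 N. Pads are 19 mm wide; open, the fingers measure 117 mm over their backs; the gripper's body (75 mm by 190 mm) begins 51 mm behind the grasp point.
Start: joints at [1.102, 0.469, -0.049, 1.532, 0.024, 1.141, -0.082], TCP at [0.287, -0.611, 0.223] pointing down, gripper open.
Joint ranges: [-2.59, 2.59], [-0.33, 1.99], [-1.39, 1.29], [0.1, 2.45], [-1.04, 4.18], [0.21, 1.99], [-2.66, 2.66]. Speed limits (rad/s): [2.57, 2.57, 3.14, 3.14, 3.14, 3.14, 3.14].

INTERFACE

Orientations are given as a rotation vector (axis times angle).
In Python, from rig import sensors, cams, job, arm gives the robot as it stands. The module is installed in compiled form; this text tells all that it offers.
- The arm moves only by the tool carry_out, never from a script. Its argument "targets" is one flat list of numbers, 5 for each row, row after row: the gripper command: -1 is fully open, 1 is shut, values between are in proportion, then the shift along the tool's x, y, z in mm, then the turn about the tool's z in degrees. A call has exactly 8 rows; each row shifts and turns the commanded pose from where the row before left it, along the tool's axes as they then stand; what a row does not reach is not made up. A row lasts 1/8 s, in which the tool goes at most 62.5 mm and 10.7 degrees, less where a joint would pass 70% of its speed; a pose out of reach is approached as far as the arm can. A call is refused whole if a number of a shift passes 62.5 or a number of a turn 10.7, either way. A call with a gripper value outside its range is refused whole. The fingers move at their own pace and stop on an object; "newtons" is the grip in N (left out, the last holds). Time passes only in rows, so rows that do not move let the fingers close, or fill a call up. It gives the time, the measured TCP pose, the force, the opening and the grip force at its end, in the units of the state.
- sensors.observe(): the state, without advancing time (a new reading comes with each control period).
- cams.capture(name): name is "scene" or "top" or "wrist"; returns a dict with "frame" (400x640x3 uint8, red, green, blue), "range_z" (400x640 float32, m along the optical axis (not along the pixel's ray), 0 where there is no reading), "fx", "fy", "cx", "cy" (pixels), "k1" (the pictures are not rectified: a ray, as slopes to the right and down, at radius r is drawn at 1 + k1 r^2 times it, then the intrinsics apply), "eye" and "rotation" of the camera in the world. Camera axes: x right, y up, looking along -z (the intrinsics and any distortion apply to the point x, -y, -z); pixel columns grow to the right and rows downward; lengths in m; the calibration is good to about 2 mm. A picture is of the moment at which its call begins.
- job.hand_in(): hands the job in; it is judged then, once.
The state is a dict: "clock": time; "joints": joint angles; "joint_velocities": joint speeds; "joint_efforts": joint torques, N m; "tcp_pos": TCP position; "orientation": TCP orientation; "contact_force": force on the tool from outside, world axes, zero at the start; "ft_torque": the same for the moment, N m; "width": opening from 0.0 (shut) to 1.0 (fully open); "gripper_force": force on a finger pad.
Only numpy, scipy, OpenCV 4.12 (cv2) and the standard library are available. Lean on these libraries where they do the work, as an engineer would, in place of code of your own. Each camera call takes 0.05 s, during which the arm holds its last target. There are 200 camera calls.

TASK

Take the depth rod out of its wooden rest, slide it down the bore of the steel stake socket until it bottoms, and press it gently home for a moment with about a kilogram of push (never as much as two), then let go and leave it standing there. Then record the reading: slide the marker arm up the height stick until its top edge is level with the top of the rod. Leave everything else on the bench where it is.

Things in the scene. Friction and masses are not known exactly. Their poses are not given: they have to be found in the camera images.
- rod: Loose depth rod, 150 g (up to 30% more or less), standing upright in the wooden rest at the start: a round steel shaft 14 mm in diameter with its lowest 5 mm tapered to 8 mm, and on top a plain wooden grip, a cylinder 22 mm in diameter that takes the upper 40 mm. 170 mm long overall. Origin: centre of the lower end; z runs along the rod to the grip.
- rod_top (a point): Centre of the flat top end of the rod's grip, 170 mm above the rod's origin.
- rest: Wooden block, fixed to the bench, 80 x 80 x 40 mm high, with a blind round hole 17 mm in diameter and 30 mm deep in the middle of its top, where the rod stands at the start. Origin: centre of the underside; z up.
- socket: Square steel stake socket, fixed, 50 x 50 x 110 mm high, standing on the base plate, with one upright round bore 16 mm in diameter in its middle, the mouth chamfered by 3 mm. How deep the bore is before it bottoms cannot be seen from outside: 38 to 98 mm below the mouth. Its bottom is a hard rubber pad that gives about 1 mm for each 3 N and springs back. Origin: centre of the block's underside, 6 mm above the bench; z up.
- bore_mouth (a point): Centre of the mouth of the bore, on the socket's top face, 116 mm above the bench.
- socket_base: Steel base plate under the socket, fixed, 120 x 120 x 6 mm; the bottom of the bore with its rubber pad belongs to it. Origin: centre of the underside; z up.
- stand: Height stick, fixed: a base plate 110 x 110 x 12 mm with an upright wooden lath 14 x 30 mm that reaches 282 mm above the bench. Origin: centre of the underside; z up; the marker arm reaches out from the lath along -x.
- marker_edge (a point): A point on the top edge (top face) of the marker arm, 20 mm from its free end and 90 mm out from the lath's middle line. The arm is a level aluminium bar 16 mm wide (along the stand's y) and 22 mm high, reaching 110 mm along the stand's -x from the lath; it hangs on a grey slider block around the lath. Pinch the bar across its width from above at this point to move it.
- marker (a joint): Height of the marker arm on the lath, m: its top edge is 0.165 m + this value above the bench. 0 is lowest, 0.095 highest, growing upward. It slides with about 4 N of friction and stays where it is left; at the start it is always lower than the seated rod's top will be.
- pot_a: Bystander: empty black nursery pot, 98 mm across, 88 mm high. Origin: centre of the underside.
- pot_b: Bystander: the other black nursery pot, the same.
- fork: Bystander: orange plastic hand fork lying flat, 245 mm long. Origin: on the bench under the neck; handle along its -x.
- dibber: Bystander: bamboo dibber lying flat, 210 mm long, 26 mm thick. Origin: near mid-length, on the bench; point along its -x.
- tin: Bystander: round can, 64 mm in diameter, 70 mm high. Origin: centre of the underside.
- saucer: Bystander: terracotta saucer, 124 mm across, 22 mm high. Origin: centre of the underside.
- spool: Bystander: cardboard spool standing on end, 60 mm in diameter, 52 mm high. Origin: centre of the underside.
Mind the look-alikes: they are no part of the job. Leave any blue look-alike of the rod alone.

How it is judged:
By the outcome, as a careful person would: the job done as asked, in the order asked, and still so for the second after the job is handed in, with the robot touching nothing.
It also fails if it takes over 61 s, if anything falls off the work surface, if the arm or the gripper's body presses on something with over 40 N, if the wrist force passes 120 N, or if a joint passes its speed limit or range.

## Working session

There is one attempt and no reset: what is moved stays moved. The work goes in short steps, Python scripts to look and compute and a tool call to move; the robot and the scene stay as the last step left them, time stands still between calls to the robot, and variables do not carry over. Pictures are saved under pics/ and viewed, at most 10 in all, crops included, and the job is handed in when it is done.

Besides the shell and the picture viewer there is one more tool, called after "Call:" in YAML: its name, and indented under it one key for each argument. carry_out: Moves the arm, as the interface text tells. Its arguments: {"type":"object","properties":{"targets":{"type":"array"},"newtons":{"type":"number"}},"required":["targets"]}

```bash
mkdir -p pics; cat > h.py <<'E'
import numpy as np, cv2, pickle
from rig import sensors, cams, job, arm
def cap(n,tag):
    c=cams.capture(n); pickle.dump(c,open(f'pics/{tag}.pkl','wb')); cv2.imwrite(f'pics/{tag}.png',c['frame'][:,:,::-1]); return c
def load(tag): return pickle.load(open(f'pics/{tag}.pkl','rb'))
def ray(c,u,v):
    K=np.array([[c['fx'],0,c['cx']],[0,c['fy'],c['cy']],[0,0,1.]])
    p=cv2.undistortPoints(np.array([[[u,v]]],float),K,np.array([c['k1'],0,0,0,0.]))[0,0]
    return np.array([p[0],-p[1],-1.])
def pt(c,u,v,z=None):
    d=np.array(c['rotation'])@ray(c,u,v); e=np.array(c['eye'])
    if z is None: return e+d*c['range_z'][int(round(v)),int(round(u))]
    return e+d*(z-e[2])/d[2]
def tri(c1,p1,c2,p2):
    d=[np.array(c['rotation'])@ray(c,*p) for c,p in((c1,p1),(c2,p2))]; e=[np.array(c['eye']) for c in(c1,c2)]
    s=np.linalg.lstsq(np.c_[d[0],-d[1]],e[1]-e[0],rcond=None)[0]
    a,b=e[0]+s[0]*d[0],e[1]+s[1]*d[1]; return (a+b)/2,np.linalg.norm(a-b)
E
python3 - <<'E'
from h import *
for n in('scene','top'):
    c=cap(n,n); print(n,c['eye'],c['fx'],c['k1'])
s=sensors.observe(); print(s,arm.tcp_to_grasp)
E
```

```text
scene [ 1.55595452 -0.3948578   1.01837309] 501.58414037775617 -0.054288851249411366
top [ 0.33246415 -0.03652938  1.41384284] 439.80841776814196 -0.09830546041182796
{'clock': 0.1, 'joints': array([ 1.10206158,  0.46936072, -0.04857791,  1.53357758,  0.02411358,
        1.14098491, -0.08227844]), 'joint_velocities': array([-0.00109679, -0.00329272, -0.00042284, -0.00181122, -0.00128757,
       -0.00065707,  0.0010992 ]), 'joint_efforts': array([ 1.11259778e-03, -5.09169173e+01, -8.13601725e-02, -2.36829436e+01,
       -6.15368946e-02,  3.43407830e-02,  2.21534356e-05]), 'tcp_pos': array([ 0.28717908, -0.61026954,  0.22160304]), 'orientation': array([-3.06427200e+00, -6.85031025e-01,  7.19779518e-04]), 'contact_force': array([ 0.87900129, -0.07654329,  0.75296807]), 'ft_torque': array([-0.00504055, -0.0256794 , -0.04981767]), 'gripper_force': 0.0, 'width': 0.9948578577279527} 0.0187
```

View pics/scene.png

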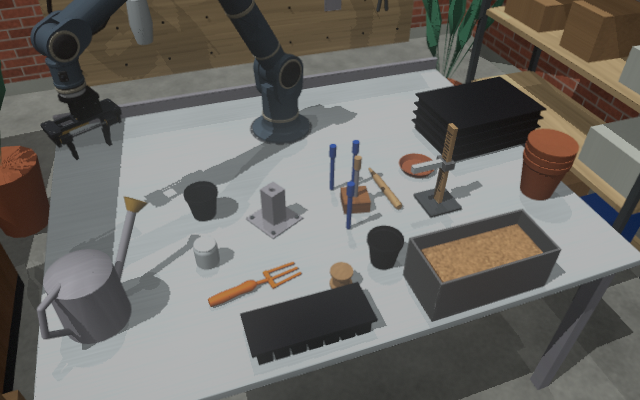

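View pics/top.png

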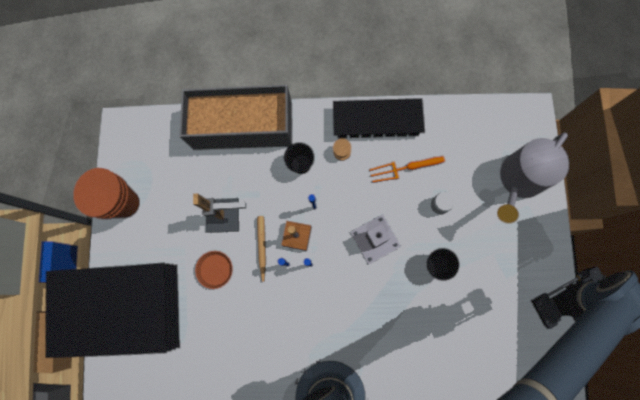

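```bash
python3 - <<'E'
from h import *
t,s=[cv2.imread(f'pics/{n}.png') for n in('top','scene')]
a=cv2.resize(t[190:280,190:430],None,fx=3,fy=3,interpolation=2)
b=cv2.resize(s[120:230,240:480],None,fx=3,fy=3,interpolation=2)
cv2.imwrite('pics/c1.png',np.vstack([a,b]))
E
```

```text
(no output)
```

View pics/c1.png

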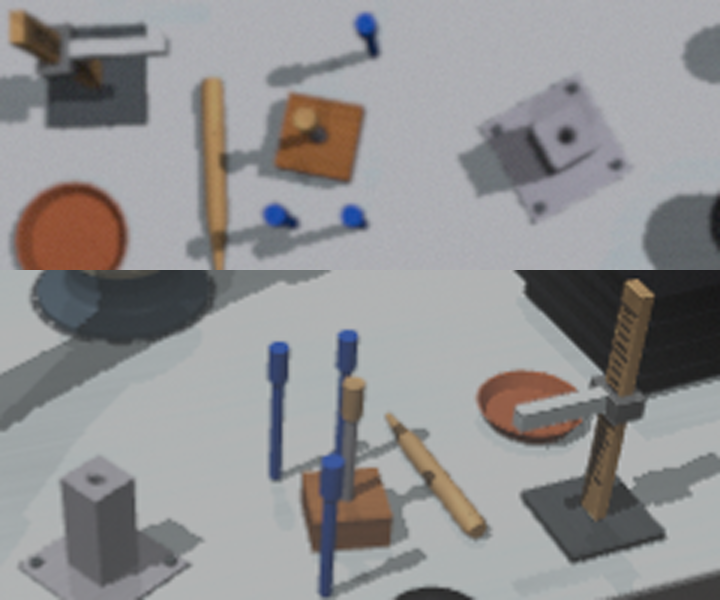

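```bash
python3 - <<'E'
from h import *
np.set_printoptions(precision=4,suppress=True)
t,s=load('top'),load('scene')
P=dict(rod=((291.3,229.3),(357.7,157.7)),bore=((378.7,235),(272.3,189.7)),b1=((312,197.3),(350.7,184.3)),b2=((281,261.3),(355.7,142)),b3=((307.3,261.7),(333,145.7)),tip=((245,204),(414,164.5)),root=((212,200.5),(440,160)),lath=((196,196),(452,125)))
for k,(a,b) in P.items(): print(k,*tri(t,a,s,b),pt(t,*a),pt(s,*b))
for a in [(205,207),(239.5,207),(238.5,231.5),(205.5,232)]: print('standbase',pt(t,*a,z=.012))
for a in [(286.5,222),(311,226.5),(307,250.5),(281.5,245)]: print('rest',pt(t,*a,z=.04))
for a in [(216,172),(384,142),(350,244),(210,207)]: print('x',pt(s,*a))
E
```

```text
Traceback (most recent call last):
  File "h.py", line 16, in tri
    s=np.linalg.lstsq(np.c_[d[0],-d[1]],e[1]-e[0],rcond=None)[0]
      ~~~~~~~~~~~~~~~^^^^^^^^^^^^^^^^^^^^^^^^^^^^^^^^^^^^^^^^
numpy.linalg.LinAlgError: Incompatible dimensions
```

```bash
cat > m1.py <<'E'
from h import *
np.set_printoptions(precision=4,suppress=True)
t,s=load('top'),load('scene')
P=dict(rod=((291.3,229.3),(357.7,157.7)),bore=((378.7,235),(272.3,189.7)),b1=((312,197.3),(350.7,184.3)),b2=((281,261.3),(355.7,142)),b3=((307.3,261.7),(333,145.7)),tip=((245,204),(414,164.5)),root=((212,200.5),(440,160)),lath=((196,196),(452,125)))
for k,(a,b) in P.items(): print(k,*tri(t,a,s,b),pt(t,*a),pt(s,*b))
for a in [(205,207),(239.5,207),(238.5,231.5),(205.5,232)]: print('standbase',pt(t,*a,z=.012))
for a in [(286.5,222),(311,226.5),(307,250.5),(281.5,245)]: print('rest',pt(t,*a,z=.04))
E
python3 -c "
from h import *
print(np.shape(load('top')['rotation']),load('top')['rotation'])"
sed -i "s/np.array(c\['rotation'\])/Rm(c)/" h.py
cat >> h.py <<'E'
def Rm(c):
    from scipy.spatial.transform import Rotation as R
    r=np.array(c['rotation'],float); return r if r.shape==(3,3) else (R.from_rotvec(r) if r.size==3 else R.from_quat(r)).as_matrix()
E
python3 m1.py
```

```text
(3,) [ 0.17805878 -0.13003869 -1.58992134]
rod [0.4953 0.0951 0.1742] 0.002020162587871576 [0.4947 0.0939 0.1765] [0.5021 0.0931 0.1794]
bore [ 0.4801 -0.1573  0.1099] 0.004030179852438795 [ 0.4849 -0.1637  0.0624] [ 0.4738 -0.1538  0.1041]
b1 [0.589  0.0358 0.1635] 0.0033641558889555886 [0.5866 0.0337 0.1727] [0.5946 0.0351 0.1682]
b2 [0.4059 0.1262 0.1638] 0.0018810687579232132 [0.4052 0.1245 0.1707] [0.4087 0.126  0.1658]
b3 [0.4035 0.0527 0.1645] 0.004470950318719411 [0.4025 0.0502 0.1697] [0.4061 0.0541 0.1661]
tip [0.5738 0.2321 0.1727] 0.007482635383612425 [0.5743 0.2308 0.1621] [0.3777 0.3624 0.0037]
root [0.5825 0.3204 0.1765] 0.010109530598031108 [0.5865 0.3281 0.167 ] [0.5733 0.3214 0.1685]
lath [0.5755 0.3368 0.2855] 0.0014051126230351803 [0.5763 0.3382 0.2833] [0.5672 0.3422 0.2792]
standbase [0.5969 0.3964 0.012 ]
standbase [0.5938 0.281  0.012 ]
standbase [0.5132 0.2831 0.012 ]
standbase [0.514  0.3923 0.012 ]
rest [0.5362 0.1233 0.04  ]
rest [0.5199 0.0459 0.04  ]
rest [0.4447 0.0596 0.04  ]
rest [0.4637 0.1395 0.04  ]
```

Candidates for the rod: four uprights in the top view, at (291,229), (312,197), (281,261) and (307,262). The last three are blue all over and stand loose. Only the one at (291,229) has a plain wooden grip and stands in the wooden rest, as the crop confirms, so it is the rod. The bore mouth is at top (379,235) and the marker arm tip at top (245,204).

Call:
carry_out:
  targets: [-1, 0, 0, -8, -10.7, -1, 0, 0, -8, -10.7, -1, 0, 0, -8, -10.7, -1, 0, 0, -8, -10.7, -1, 0, 0, -8, -10.7, -1, 0, 0, -8, -10.7, -1, 0, 0, 0, -0.6, -1, 30, 9, 0, 0]

```text
clock: 1.1
tcp_pos: [0.2945, -0.5821, 0.2692]
orientation: [-2.229, -2.212, 0.001]
contact_force: [0.5, 0.9, -0.6]
width: 1.002
gripper_force: 0.0
```

Call:
carry_out:
  targets: [-1, 58, 17, 0, 0, -1, 58, 17, 0, 0, -1, 58, 17, 0, 0, -1, 58, 17, 0, 0, -1, 58, 17, 0, 0, -1, 58, 17, 0, 0, -1, 58, 17, 0, 0, -1, 58, 17, 0, 0]

```text
clock: 2.1
tcp_pos: [0.4323, -0.1149, 0.2703]
orientation: [2.225, 2.217, -0.0]
contact_force: [1.1, -1.8, 0.2]
width: 1.002
gripper_force: 0.0
```

```bash
python3 -c "
from h import *
c=cap('wrist','w1');print(c['eye'],sensors.observe()['tcp_pos'])"
```

```text
[ 0.43350762 -0.03227534  0.43252683] [ 0.43441669 -0.1056943   0.27086821]
```

Call:
carry_out:
  targets: [-1, 50, 15, 0, 0, -1, 50, 15, 0, 0, -1, 50, 15, 0, 0, -1, 50, 15, 0, 0, -1, 0, 0, 0, 0, -1, 0, 0, 0, 0, -1, 0, 0, 0, 0, -1, 0, 0, 0, 0]

```text
clock: 3.15
tcp_pos: [0.4924, 0.0819, 0.2705]
orientation: [2.224, 2.218, -0.001]
contact_force: [0.2, 0.3, 0.5]
width: 1.002
gripper_force: 0.0
```

```bash
python3 -c "
from h import *
c=cap('wrist','w2');print(c['eye'],sensors.observe()['tcp_pos'])
cv2.imwrite('pics/w12.png',cv2.resize(np.hstack([cv2.imread('pics/w1.png'),cv2.imread('pics/w2.png')]),(800,250)))"
```

```text
[0.4934668  0.16456551 0.43268562] [0.49241427 0.0821431  0.2705631 ]
```

View pics/w12.png

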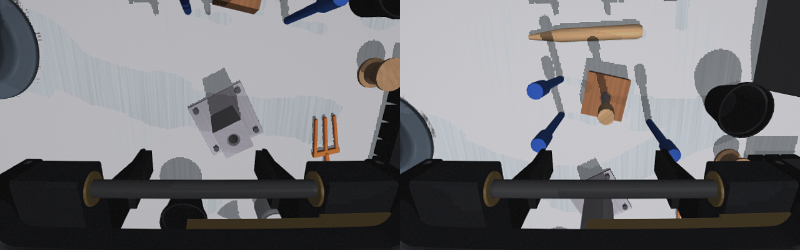

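```bash
python3 - <<'E'
from h import *
np.set_printoptions(precision=4,suppress=True)
a=cv2.resize(cv2.imread('pics/w1.png')[180:260,320:440],None,fx=4,fy=4,interpolation=2)
b=cv2.resize(cv2.imread('pics/w2.png')[150:230,270:390],None,fx=4,fy=4,interpolation=2)
cv2.imwrite('pics/c2.png',np.vstack([a,b]).reshape(640,480,3)[:600])
w1,w2,s,t=[load(k) for k in('w1','w2','scene','top')]
print(pt(w2,329.6,187),pt(w2,329.6,187,z=.18),tri(w2,(329.6,187),s,(357.7,157.7)))
print(pt(w1,374,222),pt(w1,374,222,z=.116),tri(w1,(374,222),s,(272.3,189.7)),tri(w1,(374,222),t,(378.7,235)))
E
```

```text
[0.4962 0.0958 0.1808] [0.4962 0.0955 0.18  ] (array([0.4966, 0.0949, 0.1755]), np.float64(0.0013026276084871693))
[ 0.4846 -0.1634  0.0947] [ 0.4814 -0.1551  0.116 ] (array([ 0.4823, -0.1563,  0.1116]), np.float64(0.0011860354702048408)) (array([ 0.4816, -0.1595,  0.1051]), np.float64(0.002930479801716494))
```

View pics/c2.png

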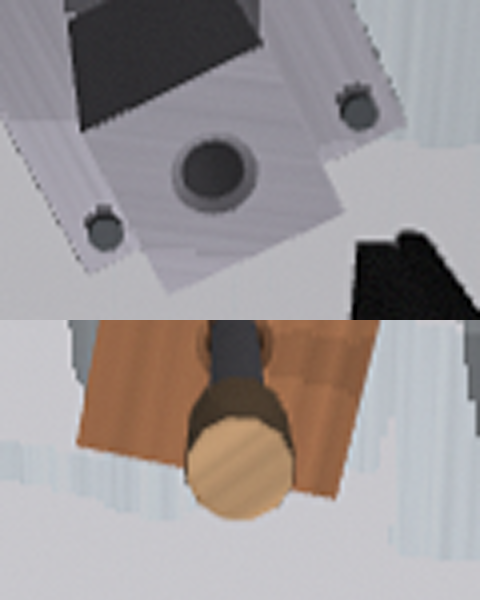

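The crop shows the chamfered bore mouth at wrist (374,223) and the wooden grip top at wrist (330,187). I'm descending to grasp the grip.

Call:
carry_out:
  targets: [-1, 7, 2, 0, 0, -1, 6.5, 1.6, -0.5, 0, -1, 0, 0, 30, 0, -1, 0, 0, 30, 0, -1, 0, 0, 30, 0, -1, 0, 0, 25, 0, -1, 0, 0, 15, 0, -1, 0, 0, 0, 0]

```text
clock: 4.2
tcp_pos: [0.4956, 0.097, 0.1404]
orientation: [-2.22, -2.221, 0.002]
contact_force: [-1.1, -0.3, -0.8]
width: 1.001
gripper_force: 0.0
```

Call:
carry_out:
  targets: [1, 0, 0, 0, 0, 1, 0, 0, 0, 0, 1, 0, 0, 0, 0, 1, 0, 0, 0, 0, 1, 0, 0, 0, 0, 1, 0, 0, 0, 0, 1, 0, 0, 0, 0, 1, 0, 0, 0, 0]
  newtons: 40

```text
clock: 5.2
tcp_pos: [0.496, 0.0967, 0.141]
orientation: [-2.221, -2.221, 0.0]
contact_force: [0.4, -0.0, 0.7]
width: 0.242
gripper_force: 40.0
```

Call:
carry_out:
  targets: [1, 0, 0, -10, 0, 1, 0, 0, -20, 0, 1, 0, 0, -20, 0, 1, 0, 0, -25, 0, 1, 0, 0, -30, 0, 1, 0, 0, -20, 0, 1, -20, 0, 0, 0, 1, -40, -2, 0, 0]

```text
clock: 6.2
tcp_pos: [0.4941, 0.038, 0.267]
orientation: [2.216, 2.226, 0.003]
contact_force: [0.2, -0.9, -1.9]
width: 0.241
gripper_force: 40.0
```

Call:
carry_out:
  targets: [1, -45, -3, 0, 0, 1, -45, -3, 0, 0, 1, -40, -3, 0, 0, 1, -35, -3, 0, 0, 1, -20, -1, 0, 0, 1, -8, 0, 0, 0, 1, 0, 0, 0, 0, 1, 0, 0, 0, 0]

```text
clock: 7.2
tcp_pos: [0.4812, -0.1549, 0.2662]
orientation: [-2.219, -2.224, -0.001]
contact_force: [0.3, 0.1, -1.9]
width: 0.237
gripper_force: 40.0
```

```bash
python3 - <<'E'
from h import *
a=cap('scene','s2');b=cap('wrist','w3');print(sensors.observe())
A=cv2.imread('pics/s2.png');B=cv2.imread('pics/w3.png')
cv2.imwrite('pics/c3.png',np.hstack([cv2.resize(A[100:250,200:340],None,fx=4,fy=4,interpolation=2)[:,:400],cv2.resize(B[100:300,250:383],(400,600),interpolation=2)]))
E
```

```text
{'clock': 7.3, 'joints': array([ 0.78461628,  0.20789234, -0.64189291,  1.84298492,  0.13660498,
        1.13468181,  0.09713534]), 'joint_velocities': array([ 2.16084557e-03,  2.91457655e-03,  3.36391405e-03,  1.19714666e-03,
        2.59463679e-03, -4.64416106e-04, -8.75342875e-05]), 'joint_efforts': array([ 1.07424518e-01, -3.18590534e+01, -2.94342734e+00, -2.39848244e+01,
       -5.03320119e-02,  4.55832551e-02, -1.18942873e-03]), 'tcp_pos': array([ 0.48119025, -0.15508471,  0.26616813]), 'orientation': array([2.21920629e+00, 2.22362642e+00, 3.11818920e-04]), 'contact_force': array([-0.46208594, -0.42756022, -1.86690971]), 'ft_torque': array([-0.01513542, -0.07306908,  0.06229748]), 'gripper_force': 39.99730263836682, 'width': 0.24084059416542247}
```

View pics/c3.png

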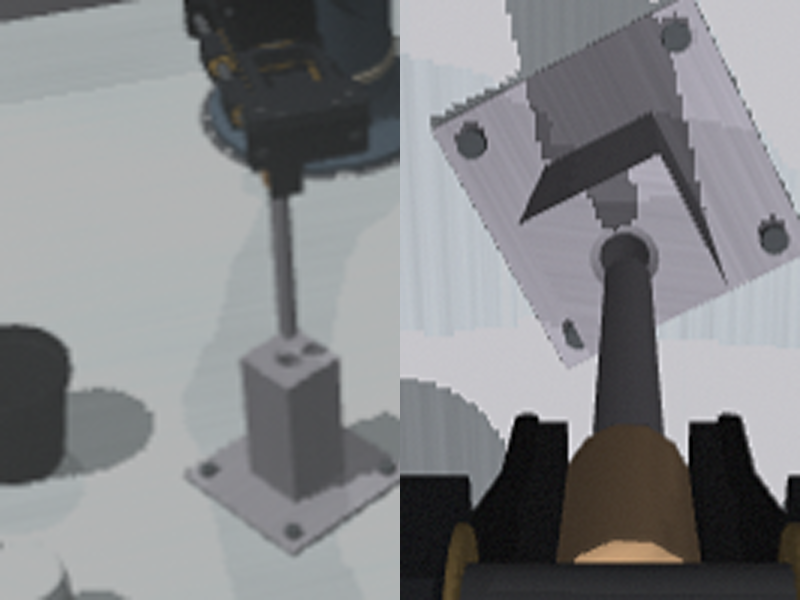

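```bash
python3 - <<'E'
from h import *
np.set_printoptions(precision=4,suppress=True)
w,s=load('w3'),load('s2')
print('mouth',pt(w,325.2,186.3,z=.116), 'tri',tri(w,(325.2,186.3),s,(200+287/4,100+357/4)))
def proj(c,X):
    x=Rm(c).T@(np.array(X)-c['eye']);a,b=x[0]/-x[2],-x[1]/-x[2];k=1+c['k1']*(a*a+b*b);return np.array([c['fx']*a*k+c['cx'],c['fy']*b*k+c['cy']])
for X in [(.4812,-.1551,.135),(.4812,-.1551,.14),(.4812,-.1551,.26)]: print(proj(w,X),(proj(w,X)-[250,100])*3+[400,0],(proj(s,X)-[200,100])*4)
B=cv2.imread('pics/w3.png');cv2.imwrite('pics/c4.png',cv2.resize(cv2.convertScaleAbs(B[160:250,290:360],alpha=2.2,beta=0),None,fx=6,fy=6,interpolation=2))
E
```

```text
mouth [ 0.4816 -0.1567  0.116 ] tri (array([ 0.4817, -0.1573,  0.1129]), np.float64(0.0005431955244753679))
[324.7561 190.0471] [624.2684 270.1412] [287.8164 331.532 ]
[324.742  191.5767] [624.2261 274.73  ] [287.437  325.9553]
[324.1885 251.8491] [622.5655 455.5474] [277.8371 183.9762]
```

View pics/c4.png

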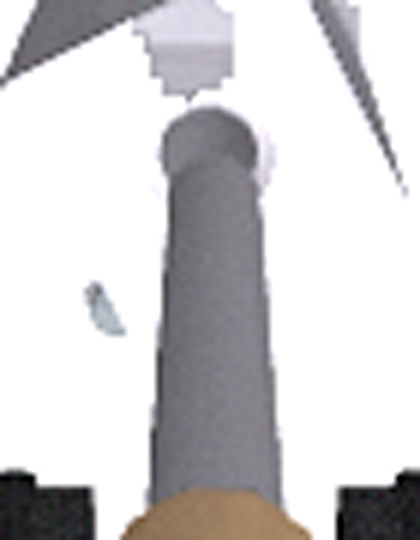

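Call:
carry_out:
  targets: [1, 0, -0.7, 0, 0, 1, 0, 0, 6, 0, 1, 0, 0, 6, 0, 1, 0, 0, 4, 0, 1, 0, 0, 3, 0, 1, 0, 0, 3, 0, 1, 0, 0, 3, 0, 1, 0, 0, 3, 0]

```text
clock: 8.3
tcp_pos: [0.4804, -0.1562, 0.2379]
orientation: [2.221, 2.221, 0.0]
contact_force: [-0.7, -0.5, -2.1]
width: 0.244
gripper_force: 40.0
```

Call:
carry_out:
  targets: [1, 0, 0, 3, 0, 1, 0, 0, 3, 0, 1, 0, 0, 3, 0, 1, 0, 0, 3, 0, 1, 0, 0, 3, 0, 1, 0, 0, 3, 0, 1, 0, 0, 1, 0, 1, 0, 0, 0, 0]

```text
clock: 9.3
tcp_pos: [0.4803, -0.1562, 0.2189]
orientation: [-2.221, -2.221, 0.0]
contact_force: [-0.1, 0.8, -1.6]
width: 0.241
gripper_force: 40.0
```

Call:
carry_out:
  targets: [1, 0, 0, 0.8, 0, 1, 0, 0, 0.8, 0, 1, 0, 0, 0.8, 0, 1, 0, 0, 0.8, 0, 1, 0, 0, 0.8, 0, 1, 0, 0, 0.8, 0, 1, 0, 0, 0.8, 0, 1, 0, 0, 0, 0]

```text
clock: 10.3
tcp_pos: [0.4803, -0.1562, 0.2134]
orientation: [-2.221, -2.221, -0.0]
contact_force: [-0.0, -0.0, -1.9]
width: 0.24
gripper_force: 40.0
```

Call:
carry_out:
  targets: [1, 0, 0, 0.8, 0, 1, 0, 0, 0.8, 0, 1, 0, 0, 0.8, 0, 1, 0, 0, 0.8, 0, 1, 0, 0, 0.8, 0, 1, 0, 0, 0.8, 0, 1, 0, 0, 0.6, 0, 1, 0, 0, 0, 0]

```text
clock: 11.3
tcp_pos: [0.4803, -0.1563, 0.208]
orientation: [2.221, 2.221, 0.0]
contact_force: [-0.2, 0.8, -2.2]
width: 0.244
gripper_force: 40.0
```

Call:
carry_out:
  targets: [1, 0, 0, 0.8, 0, 1, 0, 0, 0.8, 0, 1, 0, 0, 0.8, 0, 1, 0, 0, 0.8, 0, 1, 0, 0, 0.8, 0, 1, 0, 0, 0.8, 0, 1, 0, 0, 0.6, 0, 1, 0, 0, 0, 0]

```text
clock: 12.3
tcp_pos: [0.4803, -0.1563, 0.2026]
orientation: [2.221, 2.221, 0.0]
contact_force: [0.9, 1.0, -2.3]
width: 0.247
gripper_force: 40.0
```

Call:
carry_out:
  targets: [1, 0, 0, 0.8, 0, 1, 0, 0, 0.8, 0, 1, 0, 0, 0.8, 0, 1, 0, 0, 0.8, 0, 1, 0, 0, 0.8, 0, 1, 0, 0, 0.8, 0, 1, 0, 0, 0.6, 0, 1, 0, 0, 0, 0]

```text
clock: 13.3
tcp_pos: [0.4803, -0.1563, 0.1972]
orientation: [2.221, 2.221, 0.0]
contact_force: [0.5, 0.6, -1.4]
width: 0.244
gripper_force: 40.0
```

Call:
carry_out:
  targets: [1, 0, 0, 0.8, 0, 1, 0, 0, 0.8, 0, 1, 0, 0, 0.8, 0, 1, 0, 0, 0.8, 0, 1, 0, 0, 0.8, 0, 1, 0, 0, 0.8, 0, 1, 0, 0, 0.6, 0, 1, 0, 0, 0, 0]

```text
clock: 14.3
tcp_pos: [0.4803, -0.1563, 0.1918]
orientation: [-2.222, -2.221, 0.0]
contact_force: [0.4, 0.4, -1.7]
width: 0.246
gripper_force: 40.0
```

Call:
carry_out:
  targets: [1, 0, 0, 0.8, 0, 1, 0, 0, 0.8, 0, 1, 0, 0, 0.8, 0, 1, 0, 0, 0.8, 0, 1, 0, 0, 0.8, 0, 1, 0, 0, 0.8, 0, 1, 0, 0, 0.6, 0, 1, 0, 0, 0, 0]

```text
clock: 15.3
tcp_pos: [0.4803, -0.1563, 0.1864]
orientation: [2.221, 2.221, 0.0]
contact_force: [-0.1, 1.1, -1.6]
width: 0.241
gripper_force: 40.0
```

Call:
carry_out:
  targets: [1, 0, 0, 0.8, 0, 1, 0, 0, 0.8, 0, 1, 0, 0, 0.8, 0, 1, 0, 0, 0.8, 0, 1, 0, 0, 0.8, 0, 1, 0, 0, 0.8, 0, 1, 0, 0, 0.6, 0, 1, 0, 0, 0, 0]

```text
clock: 16.3
tcp_pos: [0.4803, -0.1562, 0.181]
orientation: [2.221, 2.222, 0.0]
contact_force: [-0.4, 1.5, -2.1]
width: 0.248
gripper_force: 40.0
```

Call:
carry_out:
  targets: [1, 0, 0, 0.8, 0, 1, 0, 0, 0.8, 0, 1, 0, 0, 0.8, 0, 1, 0, 0, 0.8, 0, 1, 0, 0, 0.8, 0, 1, 0, 0, 0.8, 0, 1, 0, 0, 0.6, 0, 1, 0, 0, 0, 0]

```text
clock: 17.3
tcp_pos: [0.4804, -0.1562, 0.1758]
orientation: [2.221, 2.221, 0.0]
contact_force: [-0.9, 0.8, 1.7]
width: 0.243
gripper_force: 40.0
```

Contact with the pad at TCP z ≈ 0.177. I'll press a little further.

Call:
carry_out:
  targets: [1, 0, 0, 0.6, 0, 1, 0, 0, 0.6, 0, 1, 0, 0, 0.6, 0, 1, 0, 0, 0.4, 0, 1, 0, 0, 0, 0, 1, 0, 0, 0, 0, 1, 0, 0, 0, 0, 1, 0, 0, 0, 0]

```text
clock: 18.3
tcp_pos: [0.4807, -0.1562, 0.1741]
orientation: [2.221, 2.221, 0.0]
contact_force: [-1.1, 1.3, 6.3]
width: 0.237
gripper_force: 40.0
```

Call:
carry_out:
  targets: [1, 0, 0, 0.6, 0, 1, 0, 0, 0.5, 0, 1, 0, 0, 0, 0, 1, 0, 0, 0, 0, 1, 0, 0, 0, 0, 1, 0, 0, 0, 0, 1, 0, 0, 0, 0, 1, 0, 0, 0, 0]

```text
clock: 19.3
tcp_pos: [0.4808, -0.1562, 0.1734]
orientation: [2.221, 2.221, 0.0]
contact_force: [-2.4, 2.9, 8.7]
width: 0.245
gripper_force: 40.0
```

```bash
python3 - <<'E'
from h import *
f=[]
for i in range(4):
    cams.capture('scene'); s=sensors.observe(); f.append(s['contact_force'][2])
print(f,s['tcp_pos'],s['clock'])
E
```

```text
[np.float64(8.448644466118266), np.float64(9.07797931875467), np.float64(8.814191393368542), np.float64(8.633856016123012)] [ 0.48078639 -0.15619112  0.17334362] 19.5
```

Call:
carry_out:
  targets: [1, 0, 0, -1, 0, 1, 0, 0, -1, 0, 1, 0, 0, -1, 0, 1, 0, 0, -1, 0, 1, 0, 0, 0, 0, 1, 0, 0, 0, 0, 1, 0, 0, 0, 0, 1, 0, 0, 0, 0]

```text
clock: 20.5
tcp_pos: [0.4803, -0.1563, 0.1762]
orientation: [-2.221, -2.221, -0.0]
contact_force: [-0.2, 0.2, -0.3]
width: 0.242
gripper_force: 40.0
```

Call:
carry_out:
  targets: [-0.4, 0, 0, 0, 0, -1, 0, 0, 0, 0, -1, 0, 0, 0, 0, -1, 0, 0, 0, 0, -1, 0, 0, -10, 0, -1, 0, 0, -20, 0, -1, 0, 0, -30, 0, -1, 0, 0, -40, 0]

```text
clock: 21.5
tcp_pos: [0.4799, -0.1561, 0.2774]
orientation: [-2.22, -2.221, 0.001]
contact_force: [-0.4, -1.0, -1.0]
width: 0.982
gripper_force: 0.0
```

```bash
python3 - <<'E'
from h import *
a=cap('scene','s3');t=cap('top','t3');w=cap('wrist','w4');print(sensors.observe()['tcp_pos'],w['eye'])
A=cv2.imread('pics/s3.png');B=cv2.imread('pics/w4.png')
cv2.imwrite('pics/c5.png',np.vstack([np.hstack([cv2.resize(A[120:220,230:330],(400,400),interpolation=2),cv2.resize(A[110:210,390:490],(400,400),interpolation=2)]),cv2.resize(B[:,160:480],(250,200))[:,:].copy() if 0 else np.hstack([cv2.resize(B,(320,200)),cv2.resize(B[150:250,260:500],(480,200))])]))
E
```

```text
[ 0.48181691 -0.15639225  0.2791432 ] [ 0.48259677 -0.07331119  0.44336815]
```

View pics/c5.png

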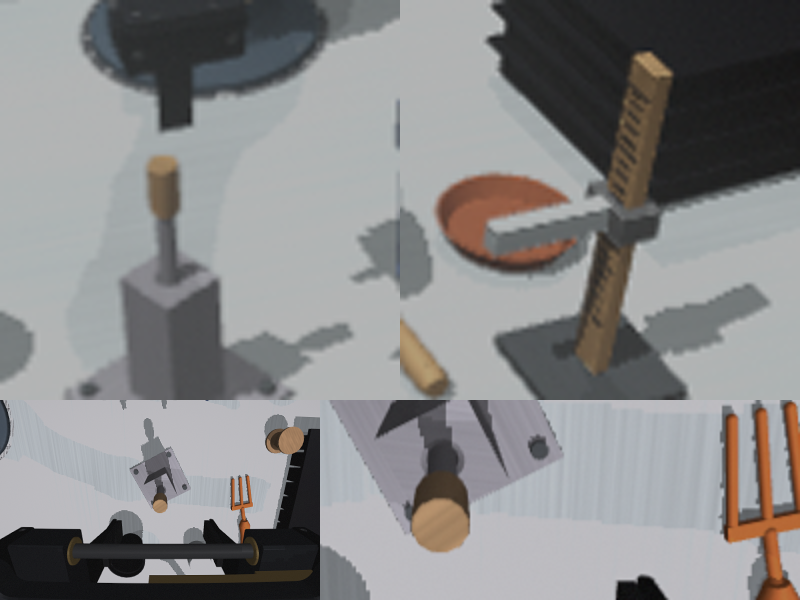

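The rod stands in the bore with its top at wrist (320,212). I'm moving above the marker arm for a close look.

Call:
carry_out:
  targets: [-1, 35, 8, 0, 0, -1, 55, 13, 0, 0, -1, 55, 13, 0, 0, -1, 55, 13, 0, 0, -1, 55, 13, 0, 0, -1, 55, 13, 0, 0, -1, 48, 11, 0, 0, -1, 30, 6, 0, 0]

```text
clock: 22.65
tcp_pos: [0.5696, 0.2345, 0.2753]
orientation: [-2.217, -2.224, 0.002]
contact_force: [-0.0, -1.7, -0.1]
width: 0.997
gripper_force: 0.0
```

Call:
carry_out:
  targets: [-1, 17, 4, 0, 0, -1, 0, 0, 0, 0, -1, 0, 0, 0, 0, -1, 0, 0, 0, 0, -1, 0, 0, 0, 0, -1, 0, 0, 0, 0, -1, 0, 0, 0, 0, -1, 0, 0, 0, 0]

```text
clock: 23.65
tcp_pos: [0.5743, 0.2487, 0.2764]
orientation: [2.221, 2.221, 0.0]
contact_force: [0.4, 0.3, -0.1]
width: 1.002
gripper_force: 0.0
```

```bash
python3 - <<'E'
from h import *
np.set_printoptions(precision=4,suppress=True)
s,w=load('s3'),load('w4')
print('rodtop',pt(w,320.5,212),tri(w,(320.5,212),s,(270.75,160.75)))
R=w['range_z'];z=[pt(w,u,v)[2] for u in range(314,327,2) for v in range(206,218,2)];print(np.median(z),np.std(z))
c=cap('wrist','w5');print(sensors.observe()['tcp_pos'],c['eye'])
B=cv2.imread('pics/w5.png');cv2.imwrite('pics/c6.png',cv2.resize(B[60:320,180:460],(646,600),interpolation=2))
E
```

```text
rodtop [ 0.4809 -0.1545  0.2161] (array([ 0.4812, -0.1551,  0.2121]), np.float64(0.0017230593279353927))
0.215152183922648 0.0006976564003467483
[0.5743 0.2488 0.2763] [0.5752 0.3313 0.4386]
```

View pics/c6.png

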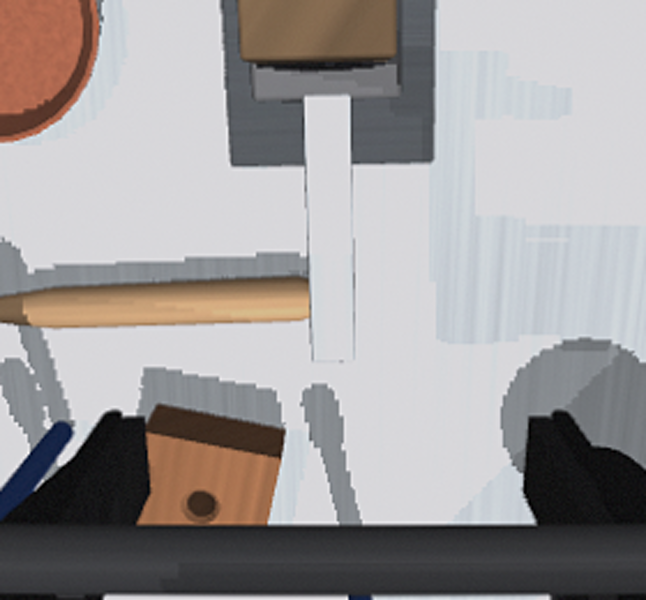

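```bash
python3 - <<'E'
from h import *
np.set_printoptions(precision=4,suppress=True)
c,s,t=load('w5'),load('s3'),load('top')
P=[pt(c,u,v) for v in range(115,212,3) for u in (321,323,325)];P=np.array(P);print('bar z',np.median(P[:,2]),P[:,2].std(),P[:4],P[-3:])
z=np.median(P[:,2])
print(pt(c,324.3,216,z=z),pt(c,322.2,101.6,z=z))
print(tri(c,(324.3,216),s,(390+495/4,110+221/4)))
E
```

```text
bar z 0.16989414940805786 0.0007289232699512782 [[0.5715 0.3158 0.1693]
 [0.5731 0.3159 0.1703]
 [0.5746 0.3158 0.1698]
 [0.5715 0.3136 0.1698]] [[0.5712 0.2371 0.1697]
 [0.5729 0.2378 0.1716]
 [0.5745 0.2375 0.1707]]
[0.5739 0.2327 0.1699] [0.5725 0.3258 0.1699]
(array([0.666 , 0.3502, 0.2834]), np.float64(0.2317333093340743))
```

Call:
carry_out:
  targets: [-0.5, 3.7, -0.5, 15, 0, -0.5, 0, 0, 25, 0, -0.5, 0, 0, 25, 0, -0.5, 0, 0, 25, 0, -0.5, 0, 0, 20, 0, -0.5, 0, 0, 12, 0, -0.5, 0, 0, 8, 0, -0.5, 0, 0, 0, 0]

```text
clock: 24.7
tcp_pos: [0.5738, 0.2525, 0.1461]
orientation: [-2.221, -2.221, 0.0]
contact_force: [0.5, -0.8, 0.8]
width: 0.751
gripper_force: 0.0
```

Call:
carry_out:
  targets: [1, 0, 0, 0, 0, 1, 0, 0, 0, 0, 1, 0, 0, 0, 0, 1, 0, 0, 0, 0, 1, 0, 0, 0, 0, 1, 0, 0, 0, 0, 1, 0, 0, 0, 0, 1, 0, 0, 0, 0]
  newtons: 30

```text
clock: 25.7
tcp_pos: [0.5728, 0.2524, 0.1462]
orientation: [-2.22, -2.222, 0.003]
contact_force: [-5.8, -1.4, 1.7]
width: 0.181
gripper_force: 30.0
```

Call:
carry_out:
  targets: [1, 0, -0.5, -3, 0, 1, 0, -0.3, -6, 0, 1, 0, 0, -8, 0, 1, 0, 0, -8, 0, 1, 0, 0, -8, 0, 1, 0, 0, -8, 0, 1, 0, 0, -4, 0, 1, 0, 0, 0, 0]

```text
clock: 26.7
tcp_pos: [0.5728, 0.2524, 0.1921]
orientation: [2.221, 2.221, -0.001]
contact_force: [-5.7, -1.6, 1.1]
width: 0.182
gripper_force: 30.0
```

```bash
python3 - <<'E'
from h import *
np.set_printoptions(precision=4,suppress=True)
c=cap('wrist','w6');s=cap('scene','s6');o=sensors.observe();print(o['tcp_pos'],o['contact_force'],c['eye'])
for v in range(60,200,8): print(v,[pt(c,u,v)[[0,1,2]] for u in (323,)])
E
```

```text
[0.5728 0.2524 0.1922] [-5.2974 -0.8721  0.4163] [0.5737 0.335  0.3544]
60 [array([0.5731, 0.3416, 0.2823])]
68 [array([0.5731, 0.3401, 0.2822])]
76 [array([0.5731, 0.3386, 0.2804])]
84 [array([0.5731, 0.337 , 0.283 ])]
92 [array([0.5731, 0.3354, 0.2812])]
100 [array([0.5726, 0.3328, 0.216 ])]
108 [array([0.5726, 0.3297, 0.216 ])]
116 [array([0.5726, 0.3265, 0.2144])]
124 [array([0.5726, 0.3234, 0.2152])]
132 [array([0.5726, 0.3202, 0.2147])]
140 [array([0.5726, 0.317 , 0.2151])]
148 [array([0.5725, 0.3137, 0.215 ])]
156 [array([0.5725, 0.3106, 0.2162])]
164 [array([0.5725, 0.3071, 0.2154])]
172 [array([0.5725, 0.3036, 0.2153])]
180 [array([0.5725, 0.3003, 0.2159])]
188 [array([0.5725, 0.2966, 0.2152])]
196 [array([0.5725, 0.293 , 0.2152])]
```

```bash
python3 - <<'E'
from h import *
np.set_printoptions(precision=4,suppress=True)
def zs(c):
    v,u=np.mgrid[0:400:1,100:540:1]; P=np.array([pt(c,a,b) for a,b in zip(u.ravel(),v.ravel())]); return P
def m(P,x,y,r,z,dz=.004):
    k=(np.hypot(P[:,0]-x,P[:,1]-y)<r)&(abs(P[:,2]-z)<dz); return k.sum(),P[k,2].mean(),np.median(P[k,2])
A=zs(load('w4'));B=zs(load('w6'));C=zs(load('w2'))
print('rod now',m(A,.481,-.156,.009,.215)); print('bench w4',m(A,.48,-.05,.03,0)); print('plate',m(A,.481,-.156,.08,.006,.003)); print('sockettop',m(A,.481,-.156,.03,.116))
print('bar',m(B,.5726,.305,.008,.215)); print('lath',m(B,.573,.339,.01,.282)); print('base',m(B,.57,.33,.08,.012)); print('rod start (.18)',m(C,.496,.0955,.009,.18))
E
```

```text
rod now (np.int64(464), np.float64(0.21516037007109376), np.float64(0.2151305898728329))
bench w4 (np.int64(1942), np.float64(8.428396039460932e-05), np.float64(7.801636191509531e-05))
plate (np.int64(4740), np.float64(0.00598115257259688), np.float64(0.005970897551849347))
sockettop (np.int64(1693), np.float64(0.11591031105294067), np.float64(0.11596014559803686))
bar (np.int64(1114), np.float64(0.21551161493840654), np.float64(0.2154949376095469))
lath (np.int64(6182), np.float64(0.2820648718223951), np.float64(0.2820653157444688))
base (np.int64(1601), np.float64(0.011953763229029826), np.float64(0.01197652148041306))
rod start (.18) (np.int64(411), np.float64(0.18002308538471187), np.float64(0.18002448814022082))
```

Call:
carry_out:
  targets: [-0.5, 0, 0, 0, 0, -0.5, 0, 0, 0, 0, -0.5, 0, 0, 0, 0, -0.5, 0, 0, 0, 0, -0.5, 0, 0, -10, 0, -0.5, 0, 0, -25, 0, -0.5, 0, 0, -25, 0, -0.5, 0, 0, -20, 0]

```text
clock: 27.8
tcp_pos: [0.5733, 0.2528, 0.2732]
orientation: [2.221, 2.221, 0.003]
contact_force: [0.1, 0.9, -0.1]
width: 0.747
gripper_force: 0.0
```

Call:
carry_out:
  targets: [-0.5, 0, 0, 0, 0, -0.5, 0, 0, 0, 0, -0.5, 0, 0, 0, 0, -0.5, 0, 0, 0, 0, -0.5, 0, 0, 0, 0, -0.5, 0, 0, 0, 0, -0.5, 0, 0, 0, 0, -0.5, 0, 0, 0, 0]

```text
clock: 28.8
tcp_pos: [0.573, 0.2524, 0.2714]
orientation: [2.221, 2.221, 0.0]
contact_force: [0.2, 0.4, 0.6]
width: 0.75
gripper_force: 0.0
```

```bash
python3 - <<'E'
from h import *
c=cap('wrist','w7');cap('scene','s7');t=cap('top','t7');o=sensors.observe();print(o['tcp_pos'],o['contact_force'],o['clock'])
v,u=np.mgrid[0:400,200:440];P=np.array([pt(c,a,b) for a,b in zip(u.ravel(),v.ravel())])
k=(abs(P[:,0]-.5726)<.006)&(P[:,1]>.245)&(P[:,1]<.31)&(abs(P[:,2]-.215)<.005);print(k.sum(),P[k,2].mean())
d=cv2.absdiff(cv2.imread('pics/s7.png'),cv2.imread('pics/scene.png')).max(2)>40
n,l,st,ce=cv2.connectedComponentsWithStats(d.astype(np.uint8));print([tuple(x) for x in st[1:] if x[4]>25])
E
```

```text
[0.57304761 0.2524268  0.27137774] [ 0.23804396 -0.076233   -1.20852695] 28.95
1677 0.21550138151948733
[(np.int32(64), np.int32(0), np.int32(42), np.int32(32), np.int32(672)), (np.int32(109), np.int32(0), np.int32(19), np.int32(15), np.int32(135)), (np.int32(219), np.int32(0), np.int32(73), np.int32(70), np.int32(2344)), (np.int32(369), np.int32(0), np.int32(9), np.int32(5), np.int32(27)), (np.int32(388), np.int32(0), np.int32(20), np.int32(22), np.int32(248)), (np.int32(411), np.int32(1), np.int32(15), np.int32(16), np.int32(171)), (np.int32(401), np.int32(0), np.int32(62), np.int32(110), np.int32(2061)), (np.int32(37), np.int32(12), np.int32(22), np.int32(22), np.int32(163)), (np.int32(411), np.int32(22), np.int32(27), np.int32(40), np.int32(259)), (np.int32(31), np.int32(27), np.int32(9), np.int32(16), np.int32(62)), (np.int32(33), np.int32(28), np.int32(87), np.int32(132), np.int32(3496)), (np.int32(298), np.int32(58), np.int32(5), np.int32(22), np.int32(60)), (np.int32(253), np.int32(62), np.int32(7), np.int32(24), np.int32(81)), (np.int32(305), np.int32(104), np.int32(18), np.
[... 295 characters left out ...]
np.int32(9), np.int32(69)), (np.int32(144), np.int32(142), np.int32(148), np.int32(65), np.int32(2022)), (np.int32(411), np.int32(143), np.int32(40), np.int32(31), np.int32(480)), (np.int32(354), np.int32(155), np.int32(8), np.int32(22), np.int32(126)), (np.int32(446), np.int32(156), np.int32(69), np.int32(37), np.int32(1442)), (np.int32(267), np.int32(159), np.int32(14), np.int32(31), np.int32(192)), (np.int32(355), np.int32(184), np.int32(12), np.int32(11), np.int32(42)), (np.int32(372), np.int32(187), np.int32(13), np.int32(12), np.int32(53)), (np.int32(465), np.int32(187), np.int32(30), np.int32(17), np.int32(261)), (np.int32(302), np.int32(201), np.int32(16), np.int32(7), np.int32(58))]
```

View pics/s7.png

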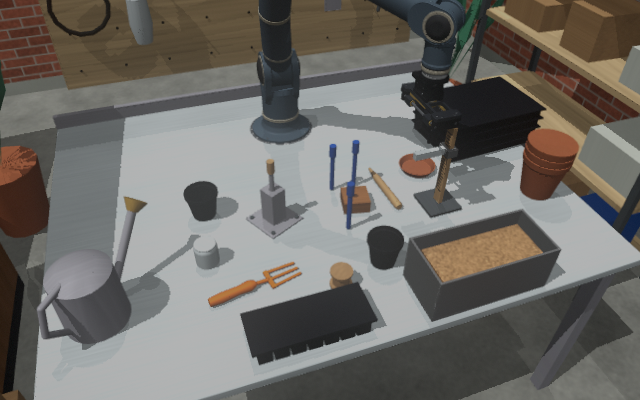

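The rod stands in the socket with its top at (269,162). The marker is raised, the tool is clear and everything else is where it was. I'm handing in.

```bash
python3 -c "
from rig import job
print(job.hand_in())"
```

```text
the job is handed in; nothing more can be done
None
```

The job is handed in at about 29 s: the rod was pressed home with about 10 N and left standing in the bore, its top at 215.1 mm, and the marker's top edge is at 215.5 mm, 0.4 mm above the rod top; in the final scene picture nothing else looks moved.

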